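# Load the doming punch and lift the punch carrier level

### The arm

A 6-joint arm with a two-finger parallel gripper is mounted at the origin on a cart in front of the work surface, level with it; the furniture and walls round the work are solid. World frame = base frame: x ahead of the robot, y to its left, z up, the work surface at z = 0. Lengths are in mm, angles in rad, forces in N, time in s.
With the tool pointing down it reaches from about 350 to 875 mm from the base axis. Payload 4.2 kg.
Tool frame: the origin (TCP) lies between the finger pads; the fingertips stand 25 mm ahead of it and the grasp point (between the pads) lies 6 mm ahead of it; z points along the fingers, y is the line along which they close (so a half turn about z gives the same grasp; the last joint's range is limited). The gripper opens to 85 mm and grips with 20 to 120 N. Pads are 22 mm wide; open, the fingers measure 114 mm over their backs; the gripper's body (76 mm by 85 mm) begins 54 mm behind the grasp point. The pads swing forward as they close: fully open they stand 13 mm farther back than shut.
Start: joints at [1.476, 0.385, 0.008, 0, -1.194, -0.259], TCP at [216.508, 586.279, 218.812] pointing down, gripper open.
Joint ranges: [-3.14, 3.14], [-1.21, 2.06], [-1.07, 1.41], [-3.16, 2.05], [-2.99, -0.16], [-3.1, 3.1]. Speed limits (rad/s): [2.79, 2.79, 3.14, 3.14, 3.14, 3.14].

### API

Orientations are given as a unit quaternion [x, y, z, w].
In Python, from bench import read_state, get_image, job_done gives the robot as it stands.
- The arm moves only by the tool play_rows, never from a script. Its argument "series" is a list of rows, each a list of 6 numbers: the shift along the world's x, y, z in mm, then the turn, a rotation vector about the world's x, y, z in units of 6 degrees (1.0 is 6 degrees). A call has 1 to 20 rows; each row shifts and turns the commanded pose from where the row before left it; what a row does not reach is not made up. A row lasts 1/12 s, in which the tool goes at most 41.7 mm and 7.16 degrees, less where a joint would pass 70% of its speed; a pose out of reach is approached as far as the arm can. A call is refused whole if a number of a shift passes 41.7 or a number of a turn 1, either way. A call with a gripper value outside its range is refused whole. "gripper" is the opening, from 0 (shut) to 1 (fully open), set as the call begins (left out, the last holds). The fingers move at their own pace and stop on an object; the grip force is fixed at half the most. Time passes only in rows, so rows that do not move let the fingers close. It gives the time, the measured TCP pose, the force, the opening and the grip force at its end, in the units of the state.
- read_state(): the state, without advancing time (a new reading comes with each control period).
- get_image(name): name is "side" or "top"; returns a dict with "image" (480x640x3 uint8, red, green, blue), "fx", "fy", "cx", "cy" (pixels), "eye" and "rotation" of the camera in the world. Camera axes: x right, y down, z forward; pixel columns grow to the right and rows downward; lengths in mm; the calibration is good to about 2 mm. A picture is of the moment at which its call begins. There is no depth.
- job_done(): hands the job in; it is judged then, once.
The state is a dict: "clock": time; "joints": joint angles; "joint_vel": joint speeds; "joint_efforts": joint torques, N m; "position": TCP position; "ee_rot": TCP orientation; "contact_force": force on the tool from outside, world axes, zero at the start; "wrist_torque": the same for the moment, N m; "gripper_width": finger opening in mm; "grasp_force": force on a finger pad.
Only numpy, scipy, OpenCV 4.12 (cv2) and the standard library are available. Lean on these libraries where they do the work, as an engineer would, in place of code of your own. Each camera call takes 0.05 s, during which the arm holds its last target. There are 200 camera calls.

### The job

Stand the loose doming punch upright, ball end up, fully home in the empty bore of the wooden punch carrier while the carrier stands on the table, and let go of it. Then take the carrier by the middle of its bar handle and lift it until its underside is about 10 cm above the table; finish while still holding it there, steady and level, with both punches seated in their bores. Never tip the carrier, and leave the screw pot, the flat tin and the oilstone where they are.

Things in the scene. Friction and masses are not known exactly. Their poses are not given: they have to be found in the camera images.
- punch_mid (a point): Centre (half-way up, 45 mm above its foot) of the loose doming punch: a bright steel rod standing upright by itself on the table, 90 mm tall overall; straight round shank 18 mm in diameter from the foot up to about 66 mm, a short neck, then a polished ball 22 mm in diameter on top. z points from the foot to the ball. About 0.12 kg.
- punch_foot (a point): Centre of the loose punch's flat foot (foot edge chamfered 1.5 mm).
- carrier: The punch carrier, loose on the table: a wooden block 170 mm long (its x) by 46 mm wide (its y) by 32 mm high, with one vertical blind bore near each end and a bar handle over the middle. Origin: centre of its underside; z up. It may stand at any yaw. 0.3 to 0.6 kg; it balances at the middle of its length once both bores are filled.
- carrier_handle (a point): Centre of the carrier's handle bar, 70 mm above the carrier's underside: a dark wooden bar 68 mm long (along the carrier's x), 16 mm wide (across, along y) and 18 mm high, rounded edges, top at 79 mm, on two brass posts 10 mm in diameter, 24 mm either side of the middle.
- empty_bore (a point): Centre of the mouth of the empty bore, 32 mm above the carrier's underside, 60 mm from the middle of the carrier towards its +x. The bore is 20 mm in diameter, 24 mm deep, with a chamfered mouth; a seated punch stands with its foot 8 mm and its ball's top 98 mm above the carrier's underside.
- empty_bore_floor (a point): Centre of the floor of the empty bore, 8 mm above the carrier's underside.
- full_bore_floor (a point): Centre of the floor of the other bore, 60 mm from the middle towards the carrier's -x, 8 mm above its underside; same bore size.
- stored_punch_foot (a point): Centre of the foot of the punch that already stands in the other bore: same 18 mm shank and 90 mm length, with a smaller ball of 19 mm. It stays there.
- pot_mid (a point): Centre of a bystander: a closed round screw pot, 39 mm across, 46 mm high, standing on the table. Leave it alone.
- tin_mid (a point): Centre of a bystander: a flat round pale tin, 55 mm across, 11 mm high, lying on the table. Leave it alone.
- stone_mid (a point): Centre of a bystander: a brown oilstone slip, 37 x 49 mm, 14 mm high, lying on the table. Leave it alone.
There are look-alikes about, which are no part of the job. Leave any pink look-alike of the part that bears punch_mid alone.

How it is judged (in metres and radians):
On the way:
1. the loose punch stands fully home in the empty bore and is let go, while the carrier stands on the table (distance between punch_foot and empty_bore_floor below 0.006 m and distance between stored_punch_foot and full_bore_floor below 0.006 m and angle between punch_mid's own z axis and vertical below 0.15 rad and contact force between the fingers and punch below 0.1 N and height (world z) of carrier below 0.008 m and angle between carrier's own z axis and vertical below 0.05 rad), for 0.2 s.
At the end, for the whole second after the job is handed in: Held by the handle bar (grasp within 35 mm of its centre, over 2 N), underside 65 to 145 mm above the table, level within 0.12 rad, still (20 mm/s, 0.15 rad/s); each punch foot within 6 mm of its bore floor's centre, upright within 0.25 rad; pot, tin and stone within 20 mm of their start (distance between punch_foot and empty_bore_floor below 0.006 m and distance between stored_punch_foot and full_bore_floor below 0.006 m and height (world z) of carrier between 0.065 and 0.145 m and angle between carrier's own z axis and vertical below 0.12 rad and angle between punch_mid's own z axis and vertical below 0.25 rad and linear speed of carrier below 0.02 m/s and angular speed of carrier below 0.15 rad/s and contact force between the fingers and carrier above 2 N and distance between the grasp point and carrier_handle below 0.035 m and distance of each of pot_mid, tin_mid, stone_mid from where it was at the start of the episode below 0.02 m); the arm keeps its last pose, push and grip.
It fails at once if the carrier is tipped by more than 0.35 rad (angle between carrier's own z axis and vertical above 0.35 rad).
It fails at once if the screw pot is disturbed (moved more than 20 mm) (distance of pot_mid from where it was at the start of the episode above 0.02 m).
It fails at once if the flat tin is disturbed (moved more than 20 mm) (distance of tin_mid from where it was at the start of the episode above 0.02 m).
It fails at once if the oilstone is disturbed (moved more than 20 mm) (distance of stone_mid from where it was at the start of the episode above 0.02 m).
It also fails if it takes over 51 s, if anything falls off the work surface, if the arm or the gripper's body presses on something with over 40 N, if the wrist force passes 120 N, or if a joint passes its speed limit or range.

## Working session

There is one attempt and no reset: what is moved stays moved. The work goes in short steps, Python scripts to look and compute and a tool call to move; the robot and the scene stay as the last step left them, time stands still between calls to the robot, and variables do not carry over. Pictures are saved under pics/ and viewed, at most 10 in all, crops included, and the job is handed in when it is done.

Besides the shell and the picture viewer there is one more tool, called by a JSON object that holds its "method" and its "body". play_rows: Moves the arm, as the interface text tells. Its arguments: {"type":"object","properties":{"series":{"type":"array","items":{"type":"array","items":{"type":"number"}}},"gripper":{"type":"number"}},"required":["series"]}

```bash
mkdir -p pics
cat > h.py <<'E'
import numpy as np, cv2
from bench import read_state, get_image, job_done
def snap(n,f=None):
    d=get_image(n)
    if f: cv2.imwrite('pics/'+f,d['image'][:,:,::-1])
    return d
def ray(d,u,v,z):
    r=np.array(d['rotation'],float)
    c=r@np.array([(u-d['cx'])/d['fx'],(v-d['cy'])/d['fy'],1.])
    e=np.array(d['eye'],float); return e+c*(z-e[2])/c[2]
def proj(d,p):
    c=np.array(d['rotation'],float).T@(np.array(p,float)-np.array(d['eye'],float))
    return np.array([d['cx']+d['fx']*c[0]/c[2], d['cy']+d['fy']*c[1]/c[2]])
E
python3 - <<'E'
from h import *
for n in('top','side'):
    d=snap(n,n+'0.png'); print(n,d['fx'],d['fy'],d['cx'],d['cy'],d['eye'],np.round(d['rotation'],3).tolist())
s=read_state(); print(s)
E
```

```text
top 455.774663948747 455.774663948747 325.3507051723029 228.46527088364593 [ 343.18235275 -172.68191601  922.28235722] [0.712, -0.697, 0.061, -0.056]
side 584.8719219042576 584.8719219042576 318.14897917022455 230.30540654496522 [  53.10529171 -916.07610103  465.76014176] [0.809, -0.208, 0.142, -0.531]
{'clock': 0.1, 'joints': array([ 1.47558281e+00,  3.85480323e-01,  6.76166019e-03, -4.25167449e-04,
       -1.19401873e+00, -2.58596319e-01]), 'joint_vel': array([ 2.31266656e-04, -3.26881529e-03,  2.08645922e-03,  3.44482777e-03,
       -7.04442421e-06, -2.31284352e-04]), 'joint_efforts': array([-8.97428163e-04, -3.93322384e+01,  1.88927811e+01,  4.19789046e+00,
       -2.58844892e-03,  6.51706316e-06]), 'position': array([216.34660595, 585.77364912, 217.83174094]), 'ee_rot': array([ 9.84378806e-01, -1.76060742e-01, -1.17741011e-04,  9.83420728e-04]), 'contact_force': array([ 0.67885705,  0.4948725 , -0.05425479]), 'wrist_torque': array([-3.96651434e-02,  5.34484063e-02,  4.32857720e-05]), 'grasp_force': 0.0, 'gripper_width': 85.47165175689216}
```

View pics/top0.png

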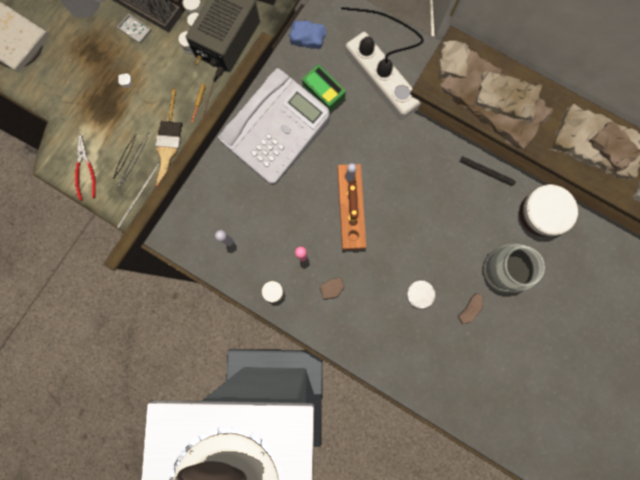

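View pics/side0.png

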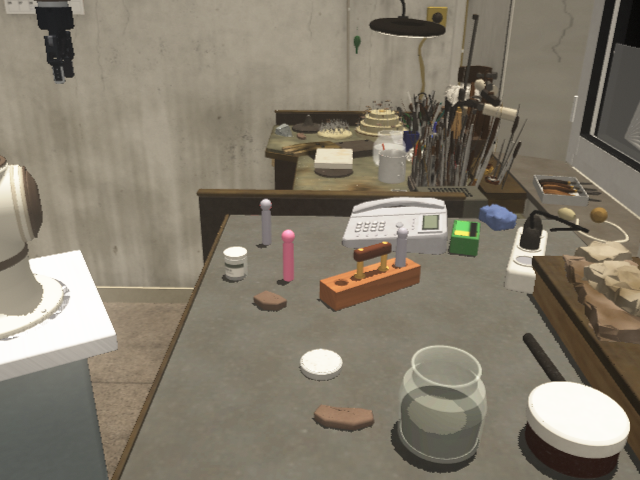

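Run:
```python
s=open('h.py').read()
s=s.replace("import numpy as np, cv2","import numpy as np, cv2\nfrom scipy.spatial.transform import Rotation as R")
s=s.replace("np.array(d['rotation'],float)","R.from_quat(d['rotation']).as_matrix()")
s+='''
def tri(d1,p1,d2,p2):
    A=[];b=[]
    for d,p in((d1,p1),(d2,p2)):
        e=np.array(d['eye']);c=ray(d,*p,0)-e;c/=np.linalg.norm(c);P=np.eye(3)-np.outer(c,c);A.append(P);b.append(P@e)
    x=np.linalg.lstsq(np.vstack(A),np.hstack(b),rcond=None)[0]
    return x,[proj(d1,x)-p1,proj(d2,x)-p2]
'''
open('h.py','w').write(s)
from h import *
t=snap('top');sd=snap('side')
it=t['image'];i2=sd['image']
# orange block mask
for n,d,box in(('top',t,(320,150,390,260)),('side',sd,(300,240,440,320))):
    hsv=cv2.cvtColor(d['image'],cv2.COLOR_RGB2HSV)
    m=cv2.inRange(hsv,(5,140,90),(18,255,255));k=np.zeros_like(m);x0,y0,x1,y1=box;k[y0:y1,x0:x1]=m[y0:y1,x0:x1]
    c=max(cv2.findContours(k,0,2)[0],key=cv2.contourArea);print(n,cv2.contourArea(c),cv2.minAreaRect(c),cv2.boxPoints(cv2.minAreaRect(c)).tolist())
    if n=='top':
        for z in(0,32):
            print(z,[np.round(ray(d,*p,z)).tolist() for p in cv2.boxPoints(cv2.minAreaRect(c))])
print('ball/foot top on z:',ray(t,221,236,79),ray(t,230,245,0))
print(tri(t,(221,236),sd,(266,204)))
print('eye check TCP px',proj(t,[216,586,218]),proj(sd,[216,586,218]))
a=cv2.resize(it[210:290,200:320],(480,320),interpolation=cv2.INTER_CUBIC)
b=cv2.resize(it[150:260,315:395],(320,440),interpolation=cv2.INTER_CUBIC)
c=cv2.resize(i2[190:310,240:440],(800,480)[0:2],interpolation=cv2.INTER_CUBIC)
c=cv2.resize(i2[190:310,240:440],(400,240),interpolation=cv2.INTER_CUBIC)
o=np.zeros((580,800,3),np.uint8);o[:320,:480]=a;o[:440,480:]=b;o[330:570,:400]=c
cv2.imwrite('pics/crop.png',o[:,:,::-1])
```

```text
top 1582.5 ((351.2461242675781, 206.51437377929688), (84.16715240478516, 22.58648681640625), 86.76029968261719) [[337.5926208496094, 165.13626098632812], [360.1430358886719, 163.85983276367188], [364.8996276855469, 247.89248657226562], [342.3492126464844, 249.16891479492188]]
0 [[632.0, -200.0, 0.0], [636.0, -248.0, 0.0], [458.0, -259.0, 0.0], [455.0, -213.0, 0.0]]
32 [[622.0, -199.0, 32.0], [626.0, -245.0, 32.0], [454.0, -256.0, 32.0], [451.0, -211.0, 32.0]]
side 2463.5 ((368.9500427246094, 278.3500061035156), (37.94732666015625, 103.4064712524414), 71.56504821777344) [[313.9000549316406, 276.70001220703125], [412.0000305175781, 244.0], [424.0000305175781, 280.0], [325.9000549316406, 312.70001220703125]]
ball/foot top on z: [465.35878875  17.75992865  79.        ] [458.68515689  16.25496736   0.        ]
(array([465.83786733,  17.25649927,  80.07970496]), [array([ 0.15890231, -0.33408868]), array([-0.36981389,  0.02724592])])
eye check TCP px [-196.11502065  381.67214643] [66.22532905 90.87349335]
```

View pics/crop.png

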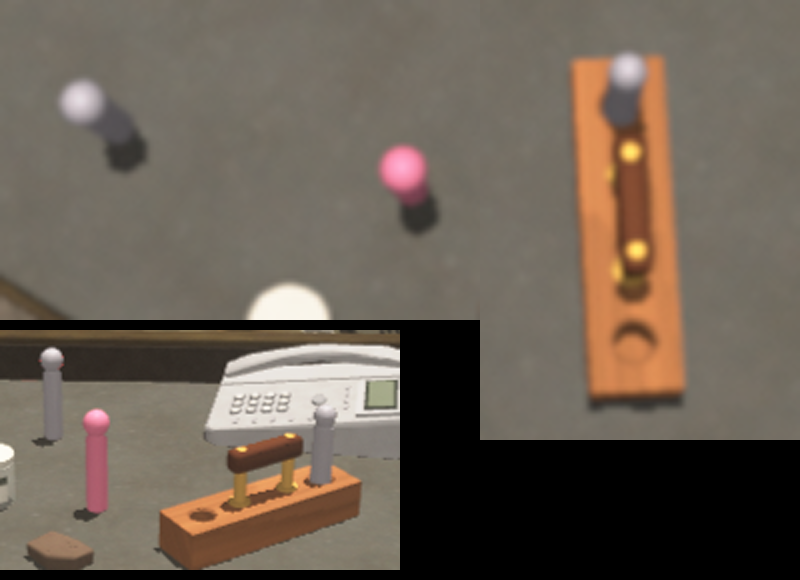

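Run:
```python
from h import *
t=snap('top');sd=snap('side')
def blob(d,box,lo,hi):
    x0,y0,x1,y1=box
    m=cv2.inRange(cv2.cvtColor(d['image'],cv2.COLOR_RGB2HSV)[y0:y1,x0:x1],lo,hi)
    c=max(cv2.findContours(m,0,2)[0],key=cv2.contourArea);(x,y),r=cv2.minEnclosingCircle(c);return (x+x0,y+y0),r
a,ra=blob(t,(210,225,230,245),(0,0,125),(180,70,255))
x0,y0,x1,y1=(255,195,278,213)
b,rb=blob(sd,(x0,y0,x1,y1),(0,0,125),(180,70,255))
print('steel ball',a,ra,b,rb,tri(t,a,sd,b),ray(t,*a,79))
s,rs=blob(t,(345,160,359,176),(0,0,125),(180,70,255));print('stored ball z=88.5',s,rs,ray(t,*s,88.5))
p,_=blob(t,(292,244,312,262),(160,80,120),(180,255,255));print('pink',p,ray(t,*p,79))
print('bore',ray(t,353.75,235.75,32),'posts tops z79',ray(t,472.+0-472+352.5,187.7,79),ray(t,354.2,212.7,79))
print('pot',ray(t,272,292,46),'stone',ray(t,332,289,14))
print('ledge',tri(t,(115,265),sd,(200,192)),tri(t,(262,38),sd,(460,197)))
foot=np.array(tri(t,a,sd,b)[0]);print('foot px side',proj(sd,[*foot[:2],0]))
g=cv2.cvtColor(sd['image'],cv2.COLOR_RGB2GRAY)
for v in(220,235):print(v,g[v,255:280].tolist())
```

```text
steel ball (219.7857141494751, 234.7857141494751) 5.911866188049316 (265.5, 203.0) 4.924529075622559 (array([467.04507274,  19.77986034,  81.08332424]), [array([-0.06218601,  0.13123476]), array([ 0.14475399, -0.01094861])]) [467.60195159  20.15493648  79.        ]
stored ball z=88.5 (350.5, 165.875) 6.206195831298828 [ 603.64196296 -222.06579637   88.5       ]
pink (300.4399995803833, 252.26000022888184) [ 437.93533442 -131.34825942   79.        ]
bore [ 478.17820819 -233.37796381   32.        ] posts tops z79 [ 563.5567865  -226.90389722   79.        ] [ 515.06221545 -230.60147376   79.        ]
pot [364.53764868 -77.82873995  46.        ] stone [ 373.56553   -192.6153057   14.       ]
ledge (array([408.36119406, 224.15049586,  48.2131309 ]), [array([-0.30061732,  0.63062959]), array([0.62387856, 0.00978162])]) (array([896.42843799, -35.21953267,  37.09919243]), [array([ 0.12046664, -0.21080587]), array([-0.22546585,  0.07455169])])
foot px side [266.81077327 242.66229634]
220 [123, 122, 122, 122, 122, 120, 113, 113, 117, 119, 120, 121, 123, 121, 117, 117, 123, 124, 123, 123, 123, 124, 125, 126, 123]
235 [126, 126, 124, 124, 124, 126, 121, 112, 114, 118, 118, 118, 120, 119, 116, 116, 120, 124, 123, 124, 124, 124, 124, 124, 123]
```

{"method": "play_rows", "body": {"series": [[13.8,-31.5,0,0,0,0.225],[13.8,-31.5,0,0,0,0.225],[13.8,-31.5,0,0,0,0.225],[13.8,-31.5,0,0,0,0.225],[13.8,-31.5,0,0,0,0.225],[13.8,-31.5,0,0,0,0.225],[13.8,-31.5,0,0,0,0.225],[13.8,-31.5,0,0,0,0.225],[13.8,-31.5,0,0,0,0.225],[13.8,-31.5,0,0,0,0.225],[13.8,-31.5,0,0,0,0.225],[13.8,-31.5,0,0,0,0.225],[13.8,-31.5,0,0,0,0.225],[13.8,-31.5,0,0,0,0.225],[13.8,-31.5,0,0,0,0.225],[13.8,-31.5,0,0,0,0.225],[13.8,-31.5,0,0,0,0.225],[13.8,-31.5,0,0,0,0.225],[0,0,0,0,0,0],[0,0,0,0,0,0]], "gripper": 1}}

```text
clock: 1.97
position: [465.1, 17.8, 218.6]
ee_rot: [0.999, 0.033, -0.0, 0.0]
contact_force: [-0.6, 0.2, -0.7]
gripper_width: 85.7
grasp_force: 0.0
```

{"method": "play_rows", "body": {"series": [[0,0,-20,0,0,0],[0,0,-20,0,0,0],[0,0,-20,0,0,0],[0,0,-20,0,0,0],[0,0,-20,0,0,0],[0,0,-20,0,0,0],[0,0,-20,0,0,0],[0,0,-12,0,0,0],[0,0,-8,0,0,0],[0,0,0,0,0,0],[0,0,0,0,0,0]]}}

```text
clock: 2.88
position: [465.0, 20.0, 59.0]
ee_rot: [0.999, 0.036, 0.0, 0.0]
contact_force: [0.1, -0.1, 0.5]
gripper_width: 85.4
grasp_force: 0.0
```

{"method": "play_rows", "body": {"series": [[0,0,0,0,0,0],[0,0,0,0,0,0],[0,0,0,0,0,0],[0,0,0,0,0,0],[0,0,0,0,0,0],[0,0,0,0,0,0],[0,0,0,0,0,0],[0,0,0,0,0,0],[0,0,0,0,0,0],[0,0,0,0,0,0]], "gripper": 0}}

```text
clock: 3.72
position: [465.5, 19.4, 59.4]
ee_rot: [0.999, 0.035, 0.001, -0.0]
contact_force: [-0.4, 0.0, 5.3]
gripper_width: 17.4
grasp_force: 58.7
```

{"method": "play_rows", "body": {"series": [[0,0,8,0,0,0],[0,0,20,0,0,0],[0,0,25,0,0,0],[0,0,25,0,0,0],[0,0,25,0,0,0],[0,0,25,0,0,0],[0,0,15,0,0,0],[1,-20,0,0,0,0],[1.2,-25,0,0,0,0],[1.2,-25,0,0,0,0],[1.2,-25,0,0,0,0],[1.2,-25,0,0,0,0],[1.2,-25,0,0,0,0],[1.2,-25,0,0,0,0],[1.2,-25,0,0,0,0],[1.2,-25,0,0,0,0],[1.2,-25,0,0,0,0],[1,-7,0,0,0,0],[0,0,0,0,0,0],[0,0,0,0,0,0]]}}

```text
clock: 5.38
position: [477.1, -232.4, 201.2]
ee_rot: [0.999, 0.035, -0.001, -0.0]
contact_force: [-0.3, 0.3, -1.3]
gripper_width: 17.5
grasp_force: 59.0
```

Run:
```python
from h import *
t=snap('top','top1.png');sd=snap('side','side1.png')
s=read_state();p=s['position'];print(p,s['ee_rot'],s['contact_force'],s['gripper_width'])
print('pred foot px',proj(sd,[p[0],p[1],p[2]-60]),proj(t,[p[0],p[1],p[2]-60]))
a=t['image'][150:270,290:410];b=sd['image'][130:310,250:450]
o=np.zeros((480,800,3),np.uint8);o[:400,:400]=cv2.resize(a,(400,400),interpolation=3);o[:360,400:]=cv2.resize(b,(400,360),interpolation=3)
cv2.imwrite('pics/c1.png',o[:,:,::-1])
```

```text
[ 477.36739443 -231.77086963  201.62688854] [ 9.99368856e-01  3.55203552e-02 -3.28311774e-04 -2.93847099e-04] [-0.24910192  0.96918276 -1.38086134] 17.78263475383672
pred foot px [341.37564338 216.49987826] [357.21005927 226.82666266]
```

View pics/c1.png

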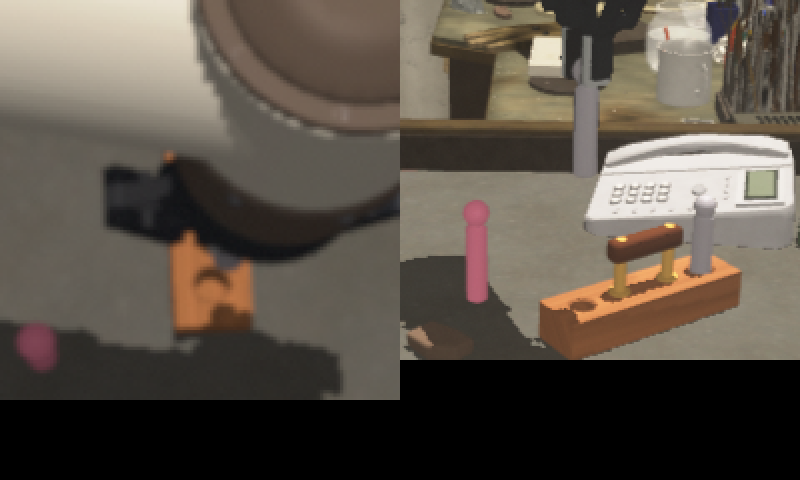

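{"method": "play_rows", "body": {"series": [[0,0,-15,0,0,0],[0,0,-20,0,0,0],[0,0,-20,0,0,0],[0,0,-20,0,0,0],[0,0,-12,0,0,0],[0,0,-6,0,0,0],[0,0,0,0,0,0],[0,0,0,0,0,0]]}}

```text
clock: 6.15
position: [478.2, -232.3, 109.4]
ee_rot: [0.999, 0.036, 0.0, 0.0]
contact_force: [0.2, -0.1, -1.8]
gripper_width: 18.0
grasp_force: 59.0
```

Run:
```python
from h import *
t=snap('top');sd=snap('side')
s=read_state();p=s['position'];print(p,s['contact_force'])
print('pred foot px',proj(sd,[p[0],p[1],p[2]-60]),proj(t,[p[0],p[1],p[2]-60]))
a=t['image'][205:255,325:385];b=sd['image'][190:310,300:400]
o=np.zeros((600,800,3),np.uint8);o[:333,:400]=cv2.resize(a,(400,333),interpolation=3);o[:480,400:]=cv2.resize(b,(400,480),interpolation=3)
cv2.imwrite('pics/c2.png',o[:,:,::-1])
```

```text
[ 478.64753982 -232.58911528  110.01873345] [-0.48531896  0.33863403 -1.52888541]
pred foot px [340.9524869  271.55687794] [353.99264374 234.1205549 ]
```

View pics/c2.png

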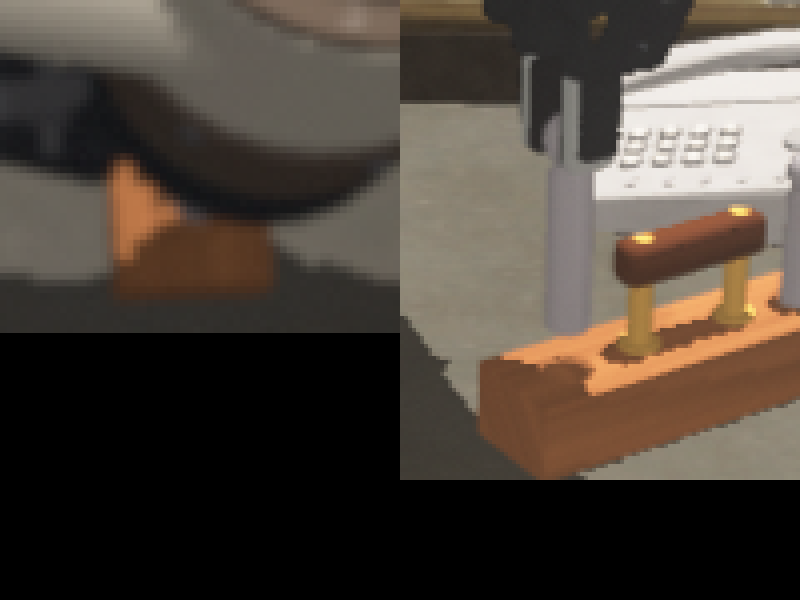

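Run:
```python
from h import *
sd=snap('side')
i0=cv2.imread('pics/side0.png')
np.set_printoptions(linewidth=220)
print('bore side0 R'); print(i0[274:292,328:356,2])
g=sd['image'].astype(int)
print('shank B-R now'); 
for v in range(240,278,3): print(v,(g[v,332:354,2]-g[v,332:354,0]).tolist())
i1=cv2.imread('pics/top0.png'); print(i1[226:246,344:364,2])
```

```text
bore side0 R
[[134 132 133 135 136 133 132 135 144 150 173 193 205 225 225 225 225 224 224 225 226 226 227 227 227 214 172 132]
 [132 136 133 134 139 146 151 171 193 205 225 225 225 224 224 225 225 226 226 227 227 226 224 217 205 176 113 131]
 [137 145 149 165 181 197 214 225 224 225 225 224 224 225 226 227 228 228 227 225 221 218 213 175  96 100 118 136]
 [169 189 203 224 224 224 224 224 222 223 226 226 226 227 227 226 223 222 219 218 219 215 179 100 100 102 112 128]
 [224 223 223 223 223 223 224 225 226 225 222 216 214 212 212 212 214 217 222 224 225 203 129 103 104 105 108 110]
 [224 223 223 226 226 227 227 222 213 209 180 152 184 174 169 183 197 205 214 225 229 230 214 135 106 107 107 107]
 [225 227 228 228 228 224 211 198 192 189 180 158 142 144 155 162 174 177 186 212 232 233 234 216 147 148 146 133]
 [228 227 227 225 222 209 191 176 135 111 112 114 114 111 107 105 113 134 163 190 217 233 234 233 233 233 231 211]
 [222 220 218 219 220 211 179 131 109 111 113 115 115 114 109 106 105 106 118 136 175 229 232 232 231 230 230 228]
 [220 221 223 225 226 223 191 116 107 109 111 114 11
[... 3368 characters left out ...]
11 201 189 185 201 212 212 209 204]
 [207 208 211 209 198 195 199 204 206 208 211 209 201 196 200 213 216 213 210 204]
 [207 208 212 212 203 192 192 197 201 204 206 204 200 203 213 219 217 213 211 206]
 [206 208 212 215 208 197 193 194 194 197 199 201 206 214 221 221 217 213 211 206]
 [206 207 212 215 210 202 200 201 200 201 202 207 215 221 223 221 217 214 212 207]
 [206 206 211 214 211 204 204 207 208 208 206 211 218 222 223 222 218 214 212 208]
 [205 207 210 214 211 205 205 209 210 209 208 210 218 222 223 222 219 216 213 209]
 [206 207 210 215 211 205 205 208 210 209 209 211 218 222 224 222 219 216 214 210]
 [206 207 210 215 211 205 204 208 210 211 209 211 217 222 224 222 219 215 213 210]]
```

{"method": "play_rows", "body": {"series": [[0,0,-6,0,0,0],[0,0,-6,0,0,0],[0,0,-3,0,0,0],[0,0,-2,0,0,0],[0,0,-2,0,0,0],[0,0,-2,0,0,0],[0,0,0,0,0,0],[0,0,0,0,0,0]]}}

```text
clock: 6.97
position: [477.7, -232.7, 87.7]
ee_rot: [0.999, 0.035, -0.0, -0.0]
contact_force: [0.1, 1.7, -1.9]
gripper_width: 17.8
grasp_force: 59.0
```

{"method": "play_rows", "body": {"series": [[0,0,-2,0,0,0],[0,0,-2,0,0,0],[0,0,-2,0,0,0],[0,0,-2,0,0,0],[0,0,0,0,0,0]]}}

```text
clock: 7.38
position: [477.4, -232.6, 79.3]
ee_rot: [0.999, 0.035, -0.0, -0.0]
contact_force: [0.3, 0.7, -0.5]
gripper_width: 18.0
grasp_force: 59.0
```

{"method": "play_rows", "body": {"series": [[0,0,-3,0,0,0],[0,0,-3,0,0,0],[0,0,-2,0,0,0],[0,0,-1.5,0,0,0],[0,0,-1,0,0,0],[0,0,0,0,0,0]]}}

```text
clock: 7.88
position: [477.6, -232.7, 69.0]
ee_rot: [0.999, 0.035, -0.0, -0.0]
contact_force: [-0.2, -0.6, -1.7]
gripper_width: 18.0
grasp_force: 59.0
```

{"method": "play_rows", "body": {"series": [[0,0,-1,0,0,0],[0,0,-0.5,0,0,0],[0,0,0,0,0,0]]}}

```text
clock: 8.13
position: [477.7, -232.7, 67.8]
ee_rot: [0.999, 0.035, 0.0, 0.0]
contact_force: [-0.5, 0.2, -1.3]
gripper_width: 17.6
grasp_force: 59.0
```

{"method": "play_rows", "body": {"series": [[0,0,-0.7,0,0,0],[0,0,0,0,0,0]]}}

```text
clock: 8.3
position: [478.1, -232.8, 67.5]
ee_rot: [0.999, 0.035, 0.0, 0.0]
contact_force: [0.6, 1.0, 0.5]
gripper_width: 17.3
grasp_force: 59.2
```

{"method": "play_rows", "body": {"series": [[0,0,0,0,0,0],[0,0,0,0,0,0],[0,0,0,0,0,0],[0,0,0,0,0,0],[0,0,0,0,0,0],[0,0,0,0,0,0]], "gripper": 0.7}}

```text
clock: 8.8
position: [477.7, -232.7, 67.1]
ee_rot: [0.999, 0.035, 0.0, 0.0]
contact_force: [0.5, -0.3, -0.3]
gripper_width: 59.8
grasp_force: 0.0
```

{"method": "play_rows", "body": {"series": [[0,0,8,0,0,0],[0,0,20,0,0,0],[0,0,25,0,0,0],[0,0,25,0,0,0],[0,0,25,0,0,0],[-20,0,20,0,0,0],[-30,0,10,0,0,0],[-30,0,0,0,0,0],[0,0,0,0,0,0]]}}

```text
clock: 9.55
position: [393.2, -232.1, 201.4]
ee_rot: [0.999, 0.034, 0.0, -0.001]
contact_force: [-0.2, 0.4, -0.7]
gripper_width: 60.0
grasp_force: 0.0
```

Run:
```python
from h import *
t=snap('top');sd=snap('side')
s=read_state();print(s['position'],s['gripper_width'])
a=t['image'][140:260,290:410];b=sd['image'][180:310,300:450]
o=np.zeros((400,800,3),np.uint8);o[:400,:400]=cv2.resize(a,(400,400),interpolation=3);o[:346,400:]=cv2.resize(b,(400,346),interpolation=3)
cv2.imwrite('pics/c3.png',o[:,:,::-1])
```

```text
[ 397.15735898 -232.85287155  201.26080485] 59.5984862436313
```

View pics/c3.png

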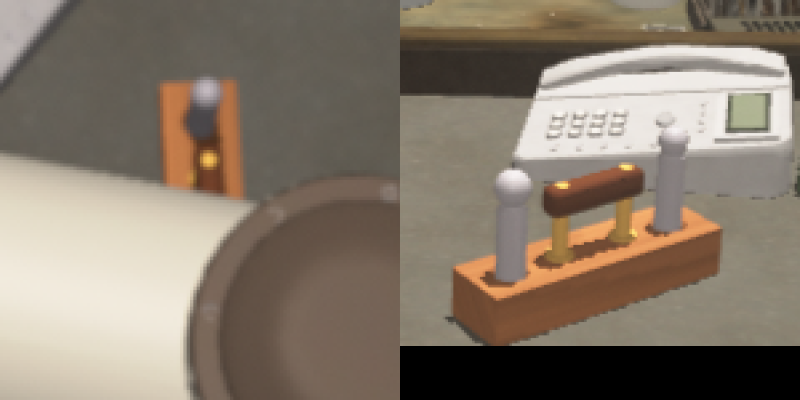

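Run:
```python
from h import *
sd=snap('side')
m=cv2.inRange(cv2.cvtColor(sd['image'],cv2.COLOR_RGB2HSV)[238:262,330:356],(0,0,130),(180,45,255))
c=max(cv2.findContours(m,0,2)[0],key=cv2.contourArea);x,y,w,h=cv2.boundingRect(c);print('ball top v',y+238,'u',330+x,330+x+w-1)
for z in(98,104):print(z,proj(sd,[478.7,-232.5,z]))
```

```text
ball top v 238 u 330 355
98 [341.69533141 243.27029031]
104 [341.79058304 239.65133303]
```

{"method": "play_rows", "body": {"series": [[20,0.6,0,0,0,0],[25,0.8,0,0,0,0],[25,0.8,0,0,0,0],[25,0.8,0,0,0,0],[25,0.8,0,0,0,0],[15,0.4,0,0,0,0],[6.5,0.2,0,0,0,0],[0,0,0,0,0,0],[0,0,0,0,0,0]]}}

```text
clock: 10.45
position: [539.0, -228.2, 199.4]
ee_rot: [0.999, 0.035, -0.001, -0.0]
contact_force: [-1.8, -0.6, -0.2]
gripper_width: 59.7
grasp_force: 0.0
```

{"method": "play_rows", "body": {"series": [[0,0,-15,0,0,0],[0,0,-20,0,0,0],[0,0,-20,0,0,0],[0,0,-20,0,0,0],[0,0,-20,0,0,0],[0,0,-15,0,0,0],[0,0,-9,0,0,0],[0,0,-5,0,0,0],[0,0,0,0,0,0],[0,0,0,0,0,0]]}}

```text
clock: 11.28
position: [539.5, -228.5, 77.0]
ee_rot: [0.999, 0.035, 0.001, 0.0]
contact_force: [0.1, 0.2, -0.6]
gripper_width: 60.1
grasp_force: 0.0
```

{"method": "play_rows", "body": {"series": [[0,0,0,0,0,0],[0,0,0,0,0,0],[0,0,0,0,0,0],[0,0,0,0,0,0],[0,0,0,0,0,0],[0,0,0,0,0,0],[0,0,0,0,0,0],[0,0,0,0,0,0],[0,0,0,0,0,0],[0,0,0,0,0,0]], "gripper": 0}}

```text
clock: 12.12
position: [539.2, -228.3, 76.1]
ee_rot: [0.999, 0.035, -0.0, -0.0]
contact_force: [-0.3, 0.4, -0.6]
gripper_width: 0.4
grasp_force: 0.0
```

Run:
```python
from h import *
t=snap('top');sd=snap('side');s=read_state();print(s['position'],s['gripper_width'],s['grasp_force'])
a=t['image'][140:260,290:410];b=sd['image'][180:330,300:450]
o=np.zeros((400,800,3),np.uint8);o[:400,:400]=cv2.resize(a,(400,400),interpolation=3);o[:400,400:]=cv2.resize(b,(400,400),interpolation=3)
cv2.imwrite('pics/c4.png',o[:,:,::-1])
```

```text
[ 539.21536705 -228.34348475   76.09712316] 0.13004914051094985 0.0
```

View pics/c4.png

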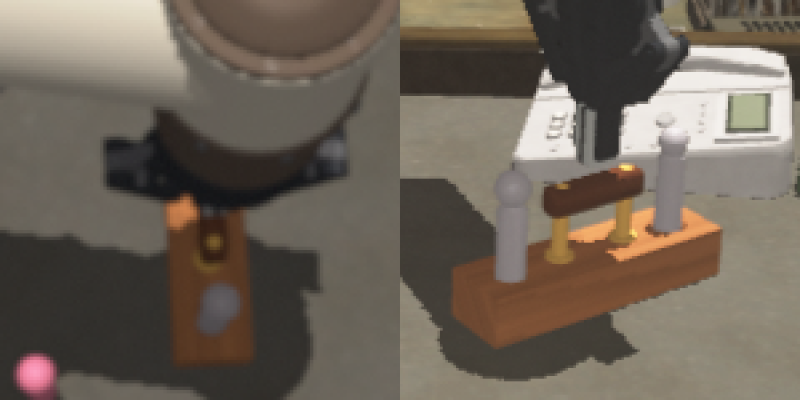

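Run:
```python
from h import *
sd=snap('side');t=snap('top')
for z in(51,70,79,90,95,100):print(z,proj(sd,[539,-228,z]),proj(t,[539,-228,z]))
for z in(79,):print('c3 posts',ray(sd,300+(563-400)/2.667,180+185/2.667,z),ray(sd,300+(627-400)/2.667,180+167/2.667,z))
print(read_state())
```

```text
51 [371.8256278  261.59263617] [351.97680606 203.51645948]
70 [372.35753854 250.82845077] [352.62897553 201.3515906 ]
79 [372.61252317 245.66837105] [352.94777001 200.29335608]
90 [372.92685802 239.30723124] [353.3464147  198.97005974]
95 [373.07072513 236.39581751] [353.53098729 198.3573732 ]
100 [373.21521513 233.47179861] [353.71771814 197.73752233]
c3 posts [ 515.50111784 -230.94761619   79.        ] [ 563.15438617 -227.78204995   79.        ]
{'clock': 12.3167, 'joints': array([-1.24117033e-01,  4.56589288e-01, -2.73572456e-01, -1.39038036e-05,
       -8.40677586e-01,  1.76524875e+00]), 'joint_vel': array([ 7.28169248e-04, -4.40315734e-04, -5.63749439e-06,  1.25952621e-03,
        1.37874067e-03,  5.47027112e-04]), 'joint_efforts': array([ 3.96810319e-04, -3.90127516e+01,  1.51107144e+01,  3.35718110e+00,
       -6.55794211e-04,  2.12393013e-05]), 'position': array([ 539.19665822, -228.30484763,   76.09436798]), 'ee_rot': array([ 9.99381843e-01,  3.51558115e-02, -2.04077191e-05, -8.52455120e-06]), 'contact_force': array([ 0.38012653, -0.87776179,  0.67896531]), 'wrist_torque': array([-0.02248981,  0.01021751,  0.026244  ]), 'grasp_force': 0.0, 'gripper_width': 0.32275959986438535}
```

The fingers closed on nothing. Both this picture (tip at side px (375,241), z≈88) and the earlier crop show the real fingertips about 35 mm higher than the reported TCP implies, so the earlier grip must have been on the ball. I'll reopen the gripper and go lower in guarded steps.

{"method": "play_rows", "body": {"series": [[0,0,0,0,0,0],[0,0,0,0,0,0],[0,0,0,0,0,0],[0,0,0,0,0,0],[0,0,0,0,0,0],[0,0,0,0,0,0],[0,0,0,0,0,0]], "gripper": 0.7}}

```text
clock: 12.9
position: [539.2, -228.3, 76.1]
ee_rot: [0.999, 0.035, 0.0, -0.0]
contact_force: [-0.1, 0.5, 0.1]
gripper_width: 59.9
grasp_force: 0.0
```

{"method": "play_rows", "body": {"series": [[0,0,-4,0,0,0],[0,0,-4,0,0,0],[0,0,-4,0,0,0],[0,0,-4,0,0,0],[0,0,-2,0,0,0],[0,0,0,0,0,0]]}}

```text
clock: 13.4
position: [538.7, -228.2, 57.2]
ee_rot: [0.999, 0.035, -0.001, -0.0]
contact_force: [0.4, 0.7, -0.6]
gripper_width: 60.1
grasp_force: 0.0
```

Run:
```python
from h import *
sd=snap('side');t=snap('top');s=read_state();print(s['position'],s['contact_force'],s['gripper_width'])
o=np.zeros((500,800,3),np.uint8)
o[:,:500]=cv2.resize(sd['image'][180:330,300:450],(500,500),interpolation=3)
o[:300,500:]=cv2.resize(t['image'][140:260,290:410],(300,300),interpolation=3)
cv2.imwrite('pics/c5.png',o[:,:,::-1])
```

```text
[ 539.19784193 -228.34690193   57.94478623] [-0.48339408 -0.0802245  -0.0170212 ] 59.67924684903732
```

View pics/c5.png

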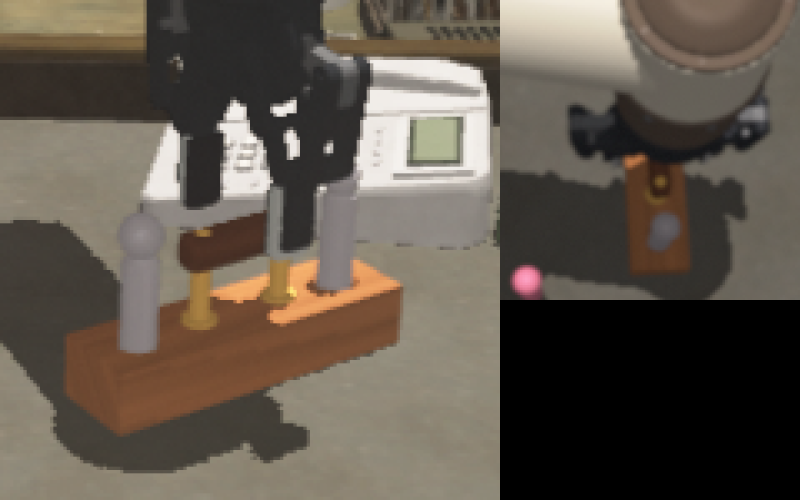

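The fingers straddle the bar now: near tip at side px (387,256), far tip at (360,242), tip height about 72. I'll go another 18 mm down and close.

{"method": "play_rows", "body": {"series": [[0,0,-4,0,0,0],[0,0,-4,0,0,0],[0,0,-4,0,0,0],[0,0,-4,0,0,0],[0,0,-2,0,0,0],[0,0,0,0,0,0]]}}

```text
clock: 14.0
position: [538.8, -228.2, 39.3]
ee_rot: [0.999, 0.035, -0.001, -0.0]
contact_force: [0.8, -0.1, -0.5]
gripper_width: 59.7
grasp_force: 0.0
```

{"method": "play_rows", "body": {"series": [[0,0,0,0,0,0],[0,0,0,0,0,0],[0,0,0,0,0,0],[0,0,0,0,0,0],[0,0,0,0,0,0],[0,0,0,0,0,0],[0,0,0,0,0,0],[0,0,0,0,0,0],[0,0,0,0,0,0],[0,0,0,0,0,0]], "gripper": 0}}

```text
clock: 14.83
position: [539.4, -228.2, 40.5]
ee_rot: [0.999, 0.035, 0.0, 0.0]
contact_force: [-1.0, 3.0, 4.0]
gripper_width: 15.0
grasp_force: 59.9
```

{"method": "play_rows", "body": {"series": [[0,0,3,0,0,0],[0,0,6,0,0,0],[0,0,8,0,0,0],[0,0,10,0,0,0],[0,0,12,0,0,0],[0,0,12,0,0,0],[0,0,12,0,0,0],[0,0,12,0,0,0],[0,0,10,0,0,0],[0,0,8,0,0,0],[0,0,5,0,0,0],[0,0,3,0,0,0],[0,0,0,0,0,0],[0,0,0,0,0,0],[0,0,0,0,0,0],[0,0,0,0,0,0],[0,0,0,0,0,0],[0,0,0,0,0,0]]}}

```text
clock: 16.33
position: [539.0, -228.3, 140.7]
ee_rot: [0.999, 0.035, -0.0, -0.0]
contact_force: [0.7, 0.2, -6.2]
gripper_width: 14.7
grasp_force: 58.7
```

Run:
```python
from h import *
sd=snap('side');t=snap('top');s=read_state();print(s['position'],s['contact_force'],s['wrist_torque'],s['gripper_width'],s['grasp_force'])
print(proj(sd,[539,-228,100]),proj(sd,[539,-228,130]))
o=np.zeros((600,800,3),np.uint8)
o[:,:600]=cv2.resize(sd['image'][130:330,250:450],(600,600),interpolation=3)
o[:200,600:]=cv2.resize(t['image'][140:300,270:430],(200,200),interpolation=3)
cv2.imwrite('pics/c6.png',o[:,:,::-1])
```

```text
[ 539.14997063 -228.2811644   140.89542468] [ 1.25939571  0.22026534 -6.78172183] [ 0.00062846 -0.01460709  0.00070893] 14.722213179920066 58.64914298057556
[373.21521513 233.47179861] [374.09546513 215.65833213]
```

View pics/c6.png

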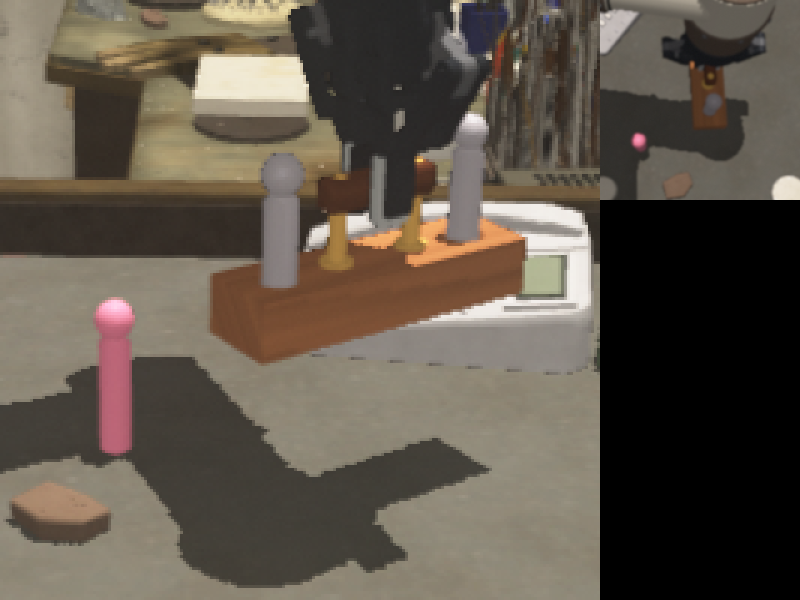

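The carrier is up and level. Both punches are seated, with balls at crop (283,175) and (470,130). The fingertips sit about 50 mm above the underside, so the grip is centred on the bar, and the pot, tin and stone were never touched. Handing in.

```bash
python3 -c "
from h import *
print(abs(read_state()['joint_vel']).max()); print(job_done())"
```

```text
0.0029714708190799956
the job is handed in; nothing more can be done
None
```

I seated the loose punch in the empty bore and let it go, then lifted the carrier by the middle of its bar to about 10 cm, held level and steady with both punches in; it is handed in, but no verdict came back. The reported TCP height read about 35 mm too low, so I set the bar grip's height from the camera images after one empty close.

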